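# Hang the rinse basket on the drip stand by its swing bail

## Robot

A 6-joint arm with a two-finger parallel gripper is mounted at the origin on the work surface. World frame = base frame: x ahead of the robot, y to its left, z up, the work surface at z = 0. Lengths are in m, angles in rad, forces in N, time in s.
With the tool pointing down it reaches from about 0.25 to 0.8 m from the base axis. Payload 3.9 kg.
Tool frame: the origin (TCP) lies at the very end of the fingers, on their centre line; the grasp point (between the pads) lies 19 mm behind it; z points along the fingers, x is the direction in which the jaws open and shut, and the axes are right-handed (so a half turn about z gives the same grasp; the last joint's range is limited). The gripper opens to 85 mm and grips with 20 to 120 N. Pads are 22 mm wide; open, the fingers measure 114 mm over their backs; the gripper's body (76 mm by 85 mm) begins 54 mm behind the grasp point. The pads swing forward as they close: fully open they stand 13 mm farther back than shut.
Start: joints at [-1.119, 0.26, -0.138, 1.173, 0, 1.571], TCP at [0.229, -0.472, 0.231] pointing down, gripper open.
Joint ranges: [-2.78, 2.78], [-0.83, 1.72], [-1.28, 1.37], [-1.9, 2.12], [-1.57, 1.48], [-3.14, 3.14]. Speed limits (rad/s): [2.57, 2.57, 3.14, 3.14, 3.14, 3.14].

## Interface

Orientations are given as a unit quaternion [x, y, z, w].
In Python, from cell import * gives the robot as it stands. Calls block until the motion is done:
- reach(position, orientation): joint-space move of the TCP to a pose.
- move_l(position, attitude=None, feed=0.15): straight line of the TCP; attitude=None keeps the orientation; feed is the mean speed in m/s.
- move_j(angles): joint-space move.
- set_gripper(opening, effort=None): finger opening in m; effort is the grip in N (None keeps the last); returns when the fingers have stopped.
- sleep(seconds).
- solve_ik(position, orientation): joint angles nearest the present ones, or None.
- grab_frame(name): name is "scene" or "top"; returns (picture, depth): 384x512x3 uint8, red, green, blue; 384x512 float32, m along the optical axis (not along the pixel's ray), 0 where there is no reading.
- calibration(name): a dict with "vfov" (degrees; the focal length in pixels is half the picture's height over the tangent of half this angle, whatever the lens; pixels are square), "cx", "cy" (the principal point, pixels), "R" (3x3) and "t" (3): a world point X has camera coordinates R X + t. Camera axes: x right, y down, z forward; pixel columns grow to the right and rows downward; lengths in m; the calibration is good to about 2 mm. A picture is of the moment at which its call begins. calibration takes no time and is no camera call.
A pose or a line that the arm cannot do raises Unreachable and nothing moves.
- close_job(): hands the job in, once; it reports no verdict.
Readings, each from a call of its own:
- get_t(): time.
- get_qpos(): joint angles.
- get_qvel(): joint speeds.
- get_tau(): joint torques, N m.
- get_eef_pos(): TCP position.
- get_tcp_rot(): TCP orientation.
- get_ft_force(): force on the tool from outside, world axes, zero at the start.
- get_ft_torque(): the same for the moment, N m.
- get_width(): finger opening in m.
Only numpy, scipy, OpenCV 4.12 (cv2) and the standard library are available. Lean on these libraries where they do the work, as an engineer would, in place of code of your own. Each camera call takes 0.05 s, during which the arm holds its last target. There are 200 camera calls.

## Task

Two rinsed castings sit in the small round wire basket, whose bail is folded down towards the robot. Swing the bail upright without shoving or lifting the basket, then carry the basket by the black grip of its bail, castings inside and kept upright, and hang it with the bare wire lying in both prongs of the drip stand's forked hook, hanging still and upright. The hook's height is whatever its clamp was set to, so feel for it: go gently on the stand, let the hook take the weight before you let go rather than dropping the basket or pressing down hard, and do not disturb the other things on the bench.

Things in the scene. Friction and masses are not known exactly. Their poses are not given: they have to be found in the camera images.
- basket: Round steel wire basket, 110 mm diameter, 72 mm high, open top, on the bench; 0.3 to 0.5 kg with bail and castings. Origin at the centre of its underside, z up. The bail's hinge line is parallel to the basket's y through its middle, 66 mm above the underside. The folded bail sticks out along the basket's -x.
- bail (a joint): Bail angle, rad: 0 folded level along the basket's -x, 1.57 upright, at most 3.14. A U of 5 mm wire: two 100 mm legs 120 mm apart, joined by a straight crossbar parallel to the basket's y, corners cut 8 mm. Stiff hinge (about 0.03 N m): it stays where put. Folded, it leaves a 40 mm gap between crossbar and basket wall, and open air below down to the bench.
- bail_grip (a point): Centre of the black plastic sleeve in the middle of the crossbar (13 mm diameter, 40 mm long; bare 5 mm wire on both sides). Turns with the bail: y lies along the crossbar, x points from the grip to the hinge line. Bail upright: 166 mm above the basket's underside.
- stand: Drip stand fixed to the bench: base plate 260 x 170 mm, drip pan 165 x 160 mm (rim 22 mm high). Origin on the bench under the middle of the two hook seats, z up, +x towards the post. Two parallel prongs of 8 mm rod run along x at y = +-38 mm (68 mm free between them), ends open to -x. The crossbar must lie across both seats, one each side of the black sleeve.
- prong_line (a point): Point on the bench under the seats (same as the stand's origin, same axes), to describe a prong's side view: V seat at x = 0; behind it the rod rises 12 mm and runs level to the post; in front an upturned tip with red end at x = -18 mm, its top 20 mm above the centre of a seated wire. Come in from -x with crossbar above the tips and basket rim (94 mm below the crossbar) below the rods.
- post_top (a point): Top of the stand's 16 mm post, 268 mm above the bench, 150 mm behind the seats. A red clamp on the post carries the forked hook, set anywhere such that the centre of a seated bail wire is 205 to 240 mm above the bench. That height is not reported: feel for it (a crossbar 275 mm up passes over the tips at any setting). The rods do not give; more than about 18 N on the stand would shift the clamp.
- part_a: Gold die-cast frame, 50 x 34 x 18 mm, loose in the basket; must stay in it. Origin at the centre of its underside.
- part_b: The second gold die-cast frame in the basket, same size; must stay in it. Origin at the centre of its underside.
- grease_tub: Bystander: round cardboard tub with grey lid, 80 mm diameter, 64 mm high; origin at its underside's centre.
- screw_tray_a: Bystander: black tray of brass screws, 170 x 115 x 32 mm; origin at its underside's centre.
- screw_tray_b: Bystander: black tray of steel screws, 170 x 115 x 32 mm; origin at its underside's centre.
- driver: Bystander: blue inline electric screwdriver lying along its x, about 195 mm long, 32 mm thick, handle to its -x; origin under its middle.
- casting_a: Bystander: gold cast frame lying loose, 75 x 55 x 26 mm; origin at its underside's centre.
- casting_b: Bystander: gold cast frame lying loose, 85 x 60 x 30 mm; origin at its underside's centre.
- casting_c: Bystander: gold cast frame lying loose, 78 x 50 x 28 mm; origin at its underside's centre.

How it is judged:
By the outcome, as a careful person would: the job done as asked, in the order asked, and still so for the second after the job is handed in, with the robot touching nothing.
It also fails if it takes over 72 s, if anything falls off the work surface, if the arm or the gripper's body presses on something with over 40 N, if the wrist force passes 120 N, or if a joint passes its speed limit or range.

## Working session

There is one attempt and no reset: what is moved stays moved. The work goes in short steps, each a Python script; the robot and the scene stay as the last script left them, time stands still between calls to the robot, and variables do not carry over. Pictures are saved under pics/ and viewed, about 8 in all and at most 12, crops included, and the job is handed in when it is done.

```bash
mkdir -p pics; ls; python3 - <<'E'
from cell import *
import cv2,numpy as np
for n in("scene","top"):
    p,d=grab_frame(n);c=calibration(n)
    np.savez(f"{n}0.npz",p=p,d=d)
    cv2.imwrite(f"pics/{n}0.png",cv2.resize(p[:,:,::-1],(800,600),interpolation=cv2.INTER_CUBIC))
    print(n,c)
print(get_ft_force(),get_tcp_rot(),get_t())
E
```

```text
pics
scene {'vfov': 42.277583781700486, 'cx': 257.24263683746324, 'cy': 192.1215400557704, 'R': array([[-0.40118865,  0.91597609,  0.00595622],
       [ 0.75722132,  0.33530047, -0.56052607],
       [-0.5154256 , -0.22036651, -0.82811536]]), 't': array([ 0.21810413, -0.33697376,  1.88387898])}
top {'vfov': 49.48721985349214, 'cx': 257.26553595673533, 'cy': 189.09466764585352, 'R': array([[ 0.02204857, -0.99974597,  0.00467599],
       [-0.99388841, -0.02242494, -0.10808773],
       [ 0.10816513, -0.00226424, -0.99413036]]), 't': array([-0.01187535,  0.56342425,  1.576009  ])}
[-0.14909253 -0.60796126  0.37265116] [ 8.47518389e-01 -5.30765279e-01 -7.59360775e-04 -4.70754620e-04] 0.1
```

View pics/scene0.png

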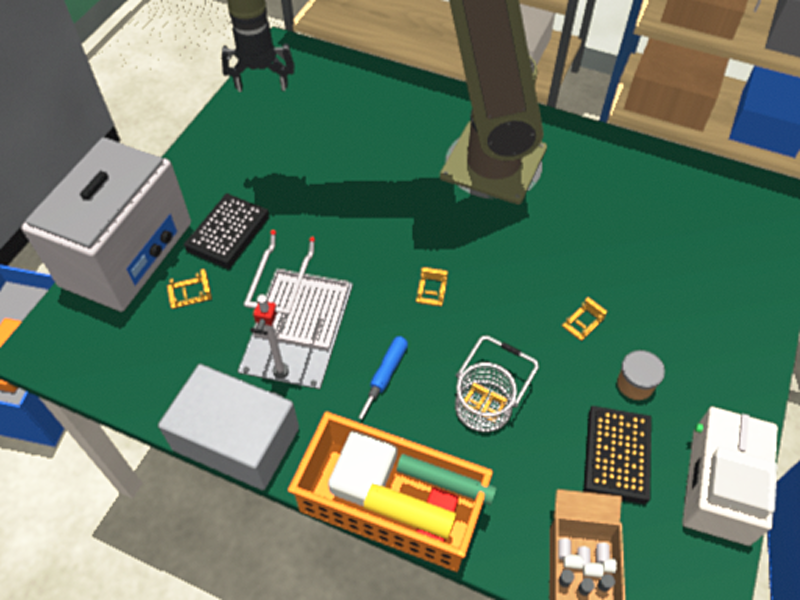

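View pics/top0.png

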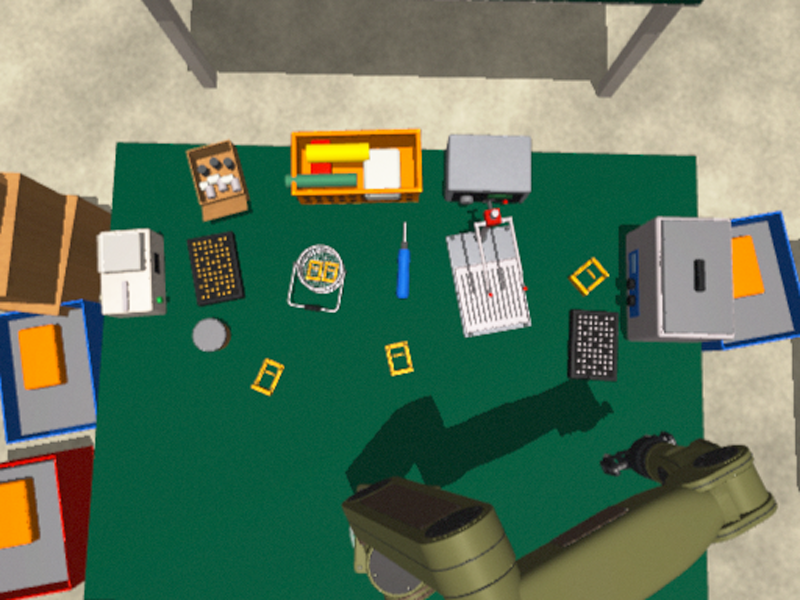

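The scene view shows the basket at about (487,395) with its black grip at (510,350), and red tips at (273,233) and (312,240). In the top view the basket is at (320,268), the grip at (315,307) and the tips at (490,295) and (524,288). Next I'll measure by mask and ray.

```bash
cat >h.py <<'E'
import numpy as np,cv2
from cell import *
from scipy.spatial.transform import Rotation as Rn
def ray(n,u,v):
    c=calibration(n);f=192/np.tan(np.radians(c["vfov"])/2);R=np.array(c["R"])
    return -R.T@c["t"],R.T@np.array([(u-c["cx"])/f,(v-c["cy"])/f,1])
def plane(n,uv,z):
    o,d=ray(n,*uv);return o+d*(z-o[2])/d[2]
def tri(a,b):
    o,d=ray("top",*a);p,e=ray("scene",*b)
    s=np.linalg.lstsq(np.c_[d,-e],p-o,rcond=None)[0]
    P,Q=o+d*s[0],p+e*s[1];return (P+Q)/2,np.linalg.norm(P-Q)
def blobs(m,x0,y0,x1,y1,amin=2):
    w=np.zeros_like(m,np.uint8);w[y0:y1,x0:x1]=m[y0:y1,x0:x1]
    n,_,s,c=cv2.connectedComponentsWithStats(w)
    return [(c[i].round(2),s[i,4]) for i in range(1,n) if s[i,4]>=amin]
E
python3 - <<'E'
from h import *
I={n:np.load(n+"0.npz")["p"].astype(int) for n in("top","scene")}
red={n:(p[...,0]>120)&(p[...,1]<90)&(p[...,2]<90) for n,p in I.items()}
blk={n:(p.max(2)<45) for n,p in I.items()}
wht={n:(p.min(2)>110) for n,p in I.items()}
print("red top",blobs(red["top"],300,125,345,200));print("red scene",blobs(red["scene"],150,140,210,215))
print("blk top",blobs(blk["top"],185,188,220,204));print("blk scene",blobs(blk["scene"],312,212,340,235))
def crop(n,x,y,w,h):
    return cv2.resize(I[n][y:y+h,x:x+w,::-1].astype(np.uint8),(400,300),interpolation=cv2.INTER_NEAREST)
cv2.imwrite("pics/c1.png",np.vstack([np.hstack([crop("top",164,145,80,60),crop("scene",270,200,100,75)]),np.hstack([crop("top",270,125,120,90),crop("scene",145,140,120,90)])]))
E
```

```text
red top [(array([323.  , 128.71]), np.int32(7)), (array([314.33, 139.25]), np.int32(67)), (array([318.4, 133.6]), np.int32(5)), (array([335.75, 184.25]), np.int32(8)), (array([313.67, 188.33]), np.int32(3))]
red scene [(array([174.33, 148.11]), np.int32(9)), (array([199.14, 152.71]), np.int32(7)), (array([169.07, 199.05]), np.int32(86))]
blk top [(array([200.27, 196.23]), np.int32(22))]
blk scene [(array([325.75, 223.75]), np.int32(12))]
```

View pics/c1.png

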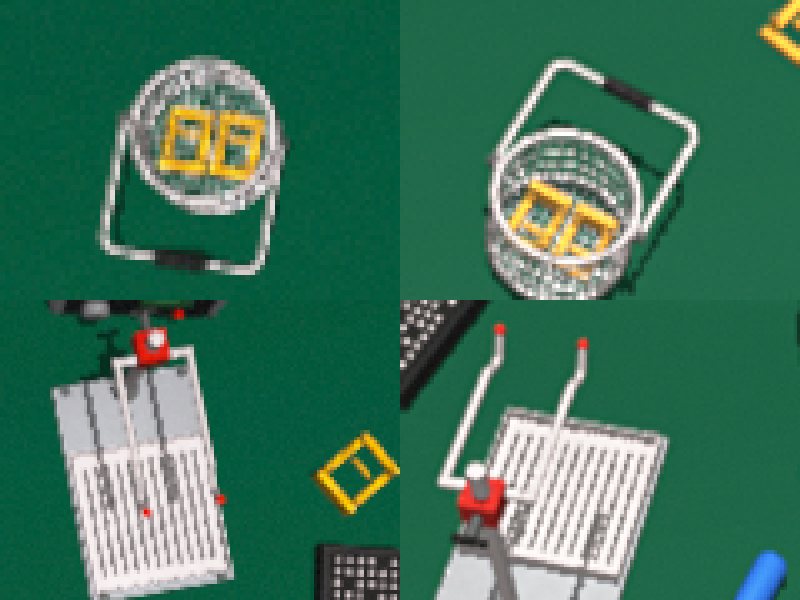

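The crops show clean views of the grip, bail corners, rim and red tips. Now I'll turn them into positions.

```bash
python3 - <<'E'
from h import *
I={n:np.load(n+"0.npz")["p"].astype(int) for n in("top","scene")}
blk={n:(p.max(2)<62) for n,p in I.items()}
g={"top":blobs(blk["top"],192,192,209,201,8),"scene":blobs(blk["scene"],318,216,336,230,8)}
print(g)
for n in g:
  for c,a in g[n]: print(n,a,plane(n,c,.066))
print("grip tri",tri((199.9,196.5),(327,222.75)),plane("top",(199.9,196.5),.07),plane("scene",(327,222.75),.07))
T=[tri((335.75,184.25),(174.33,148.11)),tri((313.67,188.33),(199.14,152.71))];print("tips",T)
# clamp, bail corners/wire
d=T[1][0]-T[0][0];print("tip dist",np.linalg.norm(d),"stand yaw",np.degrees(np.arctan2(-d[0],d[1])))
# crossbar white wires, both views
w={n:(p.min(2)>105) for n,p in I.items()}
L=plane("top",(164+112/5-.5,145+245/5-.5),.066);R=plane("top",(164+258/5-.5,145+270/5-.5),.066)
print("top corners",L,R)
L2=plane("scene",(270+(690-400)/4-.5,200+125/4-.5),.066);R2=plane("scene",(270+(565-400)/4-.5,200+65/4-.5),.066);print("scene corners",L2,R2)
print("hinges top",plane("top",(164+125/5-.5,145+122/5-.5),.066),plane("top",(164+285/5-.5,145+143/5-.5),.066))
print("rim scene",plane("scene",(270+166/4-.5,200+197/4-.5),.072))
print("rim L/R/front scene",[plane("scene",(270+(a-400)/4-.5,200+b/4-.5),.072) for a,b in((492,195),(640,200),(570,130),(563,263))])
print("clamp",plane("top",(314.33,139.25),.22),plane("scene",(169.07,199.05),.22))
print("casting near grip/others",plane("top",(399*.64,358*.64),.02),plane("top",(403*.64,270*.64),.016))
E
```

```text
{'top': [(array([200.13, 196.32]), np.int32(38))], 'scene': [(array([326.53, 223.31]), np.int32(36))]}
top 38 [0.52751587 0.215023   0.066     ]
scene 36 [0.52172997 0.22025891 0.066     ]
grip tri (array([0.52514197, 0.21822936, 0.07355083]), np.float64(0.0070378588854406576)) [0.52646611 0.21532044 0.07      ] [0.52171456 0.22124805 0.07      ]
tips [(array([ 0.56293992, -0.26105368,  0.23418169]), np.float64(0.004263483241787401)), (array([ 0.54770622, -0.18708546,  0.23261756]), np.float64(0.0038668629031698974))]
tip dist 0.07553681843836221 stand yaw 11.637310283177943
top corners [0.53696227 0.26892246 0.066     ] [0.52055565 0.15848521 0.066     ]
scene corners [0.52747261 0.27153386 0.066     ] [0.51585686 0.16697677 0.066     ]
hinges top [0.63074453 0.26288033 0.066     ] [0.61743728 0.14124223 0.066     ]
rim scene [0.62568536 0.20754645 0.072     ]
rim L/R/front scene [array([0.64608085, 0.15730286, 0.072     ]), array([0.60608431, 0.25801939, 0.072     ]), array([0.57156938, 0.19084615, 0.072     ]), array([0.67652084, 0.22393667, 0.072     ])]
clamp [ 0.72011033 -0.19166387  0.22      ] [ 0.71793631 -0.19140727  0.22      ]
casting near grip/others [0.40990048 0.00457751 0.02      ] [ 6.29234144e-01 -4.84716072e-04  1.60000000e-02]
```

```bash
cat >>h.py <<'E'
G=np.array([.5245,.2178,.066]);YB=np.radians(-7);H=np.array([*(G[:2]+.1*np.array([np.cos(YB),np.sin(YB)])),.066])
YS=np.radians(11.4);S=np.array([.5725,-.2207])
Z=np.array([0,0,1.])
def ori(phi,yaw,sg):
    e=np.array([np.cos(yaw),np.sin(yaw),0]);z=np.cos(phi)*e-np.sin(phi)*Z;x=sg*(np.sin(phi)*e+np.cos(phi)*Z)
    return Rn.from_matrix(np.c_[x,np.cross(z,x),z]).as_quat()
def swing(th,op,sg,phi=None,back=.013,slack=None):
    """TCP pose with the lower finger touching the sleeve at bail angle th"""
    e=np.array([np.cos(YB),np.sin(YB),0]);phi=np.pi/4+th/2 if phi is None else phi
    z=np.cos(phi)*e-np.sin(phi)*Z;p=np.sin(phi)*e+np.cos(phi)*Z
    g=H+.1*(-np.cos(th)*e+np.sin(th)*Z)
    s=op/2-.0065 if slack is None else slack
    return g+back*z+s*p,ori(phi,YB,sg),z
E
python3 - <<'E'
from h import *
print(H,get_qpos(),Rn.from_quat(get_tcp_rot()).as_matrix().round(2).tolist())
for sg in(1,-1):
    for d in(0,15,45,90):
        P,o,z=swing(np.radians(d),.034,sg);q=solve_ik(P,o);print(sg,d,P.round(3),None if q is None else np.round(q,2))
    for r in(-.14,0):
        for h in(.275,.2):
            P=[*(S+r*np.array([np.cos(YS),np.sin(YS)])),h-.019];q=solve_ik(P,ori(np.pi/2,YS,sg));print("st",sg,r,h,None if q is None else np.round(q,2))
P,o,z=swing(0,.034,1);print(solve_ik(P-.1*z,o),solve_ik(P-.1*z,swing(0,.034,-1)[1]))
E
```

```text
[0.62375462 0.20561307 0.066     ] [-1.11900997e+00  2.60610339e-01 -1.39242089e-01  1.17273077e+00
 -8.14349369e-06  1.57079341e+00] [[0.44, -0.9, -0.0], [-0.9, -0.44, 0.0], [-0.0, 0.0, -1.0]]
1 0 [0.541 0.216 0.064] [ 0.66  0.34 -1.02 -0.4  -0.52  2.18]
1 15 [0.544 0.215 0.088] [ 0.6   0.25 -0.87 -0.07 -0.41  2.18]
1 45 [0.568 0.212 0.129] [ 0.47  0.26 -0.52  0.46 -0.22  2.13]
1 90 [0.634 0.204 0.153] [0.31 0.54 0.1  1.13 0.   2.  ]
st 1 -0.14 0.275 [-0.52  0.21 -0.14  1.22  0.    0.85]
st 1 -0.14 0.2 [-0.52  0.25 -0.29  1.03  0.    0.85]
st 1 0 0.275 [-0.37  0.41  0.15  1.31  0.    1.  ]
st 1 0 0.2 [-0.37  0.43 -0.01  1.13  0.    1.  ]
-1 0 [0.541 0.216 0.064] [ 0.66  0.34 -1.02 -0.4  -0.52 -0.96]
-1 15 [0.544 0.215 0.088] [ 0.6   0.25 -0.87 -0.07 -0.41 -0.96]
-1 45 [0.568 0.212 0.129] [ 0.47  0.26 -0.52  0.46 -0.22 -1.01]
-1 90 [0.634 0.204 0.153] [ 0.31  0.54  0.1   1.13  0.   -1.14]
st -1 -0.14 0.275 [-0.52  0.21 -0.14  1.22  0.   -2.29]
st -1 -0.14 0.2 [-0.52  0.25 -0.29  1.03  0.   -2.29]
st -1 0 0.275 [-0.37  0.41  0.15  1.31  0.   -2.14]
st -1 0 0.2 [-0.37  0.43 -0.01  1.13  0.   -2.14]
[ 0.79757055  0.10878903 -0.99461485 -0.07744479 -0.59736463  2.31893398] [ 0.79757055  0.10878903 -0.99461485 -0.07744479 -0.59736463 -0.82265868]
```

```bash
python3 - <<'E'
from h import *
set_gripper(.034)
reach([.175,-.36,.33],get_tcp_rot())
P,o,z=swing(0,.034,1,slack=0)
reach(P-.15*z+[0,0,.03],o)
move_l(P-.07*z,o,.2)
f0=get_ft_force();print("f0",f0,get_t())
p,d=grab_frame("scene");c=p[170:290,270:430]
p2,_=grab_frame("top");c2=p2[120:240,130:290]
cv2.imwrite("pics/pre.png",np.hstack([cv2.resize(a[:,:,::-1],(400,300),interpolation=cv2.INTER_NEAREST) for a in(c,c2)]))
E
```

```text
f0 [0.28623407 0.37086173 0.27279306] 4.3333
```

View pics/pre.png

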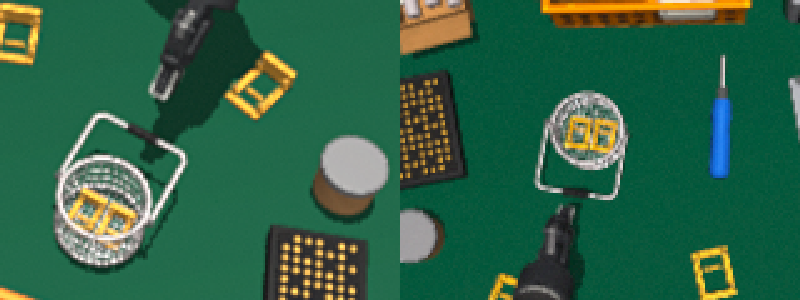

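The gripper sits just short of the grip, in line with it, and the bystanders are clear. I'll go in and swing the bail up.

```bash
python3 - <<'E'
from h import *
P,o,z=swing(0,.034,1,slack=0)
f0=get_ft_force()
for s in(.04,.02,0):
    move_l(P-s*z,o,.1); f=get_ft_force()-f0; print("in",s,f.round(2))
    if np.linalg.norm(f)>3: raise SystemExit("contact")
for d in(0,10,25,40,55,70,82,90):
    P,o,z=swing(np.radians(d),.034,1); move_l(P,o,.1); f=get_ft_force()-f0; print(d,f.round(2))
    if np.linalg.norm(f)>5: raise SystemExit("contact")
print(get_t())
p,d=grab_frame("scene");c=p[150:270,250:410]
p2,_=grab_frame("top");c2=p2[120:240,130:290]
cv2.imwrite("pics/up.png",np.hstack([cv2.resize(a[:,:,::-1],(400,300),interpolation=cv2.INTER_NEAREST) for a in(c,c2)]))
E
```

```text
in 0.04 [-0.04 -1.02 -0.67]
in 0.02 [ 0.71  0.14 -0.78]
in 0 [ 0.73 -0.4   0.11]
0 [0.38 0.02 0.06]
10 [ 0.03 -0.53  0.4 ]
25 [-0.4  -0.59 -1.06]
40 [-0.02  0.17 -1.1 ]
55 [-0.46 -0.46 -0.52]
70 [-0.16  0.12 -0.3 ]
82 [ 0.1  -0.54 -0.02]
90 [ 0.4   0.05 -0.25]
8.3833
```

View pics/up.png

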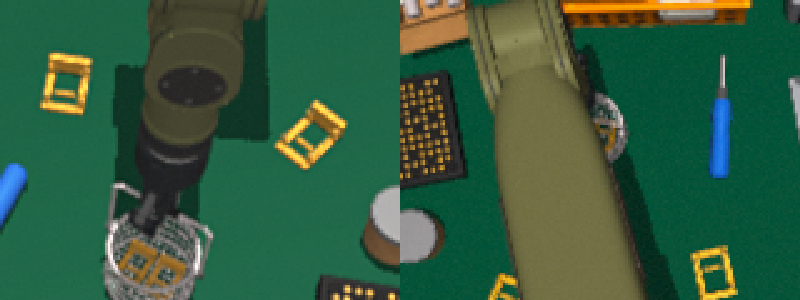

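```bash
python3 - <<'E'
from h import *
c=calibration("scene");f=192/np.tan(np.radians(c["vfov"])/2)
e=np.array([np.cos(YB),np.sin(YB),0]);n=np.cross(Z,e)
def px(X):
    k=c["R"]@X+c["t"];return ((np.array([c["cx"],c["cy"]])+f*k[:2]/k[2]-[250,150]+.5)*2.5).round()
print("rim",px(H+.006*Z))
for d in(60,75,90,100):
    g=H+.1*(-np.cos(np.radians(d))*e+np.sin(np.radians(d))*Z);print(d,px(g-.056*n),px(g+.056*n),px(g))
print("tcp",get_eef_pos(),px(np.array(get_eef_pos())),get_width())
E
```

```text
rim [153. 246.]
60 [136. 158.] [224. 202.] [180. 180.]
75 [127. 169.] [216. 213.] [171. 191.]
90 [116. 184.] [206. 229.] [161. 207.]
100 [109. 197.] [199. 242.] [154. 219.]
tcp [0.6324677  0.2045293  0.15261826] [156. 218.] 0.033621944357553626
```

The bail is upright, within a pixel or two of the predicted 90° corners. The rim is where it was before, so the basket didn't move. I'll grip the sleeve and lift.

```bash
python3 - <<'E'
from h import *
f0=np.mean([get_ft_force() for _ in range(5)],0)
o=ori(np.pi/2,YB,1)
move_l([H[0],H[1],.147],o,.05);print(get_ft_force()-f0)
set_gripper(.02,20);print(get_width(),get_ft_force()-f0)
set_gripper(0,40);print("w",get_width(),get_ft_force()-f0)
p=np.array(get_eef_pos())
for dz in(.01,.03):
    move_l(p+[0,0,dz],o,.05);sleep(.2);print(dz,np.mean([get_ft_force() for _ in range(5)],0)-f0,get_width())
np.save("f0.npy",f0);print(get_t())
pi,d=grab_frame("scene");c=pi[130:250,250:410]
cv2.imwrite("pics/lift.png",cv2.resize(c[:,:,::-1],(640,480),interpolation=cv2.INTER_NEAREST))
E
```

```text
[-1.03643055  0.52762338  0.58120658]
0.020237288075646488 [-0.08382271  0.7538903   0.69580032]
w 0.01054959786017688 [-0.51978074  0.91895131  0.30976506]
0.01 [-0.57487213  1.48615315 -4.32600676] 0.010741705118313774
0.03 [-0.905973    0.30051389 -3.3334023 ] 0.010881874974299413
10.7083
```

View pics/lift.png

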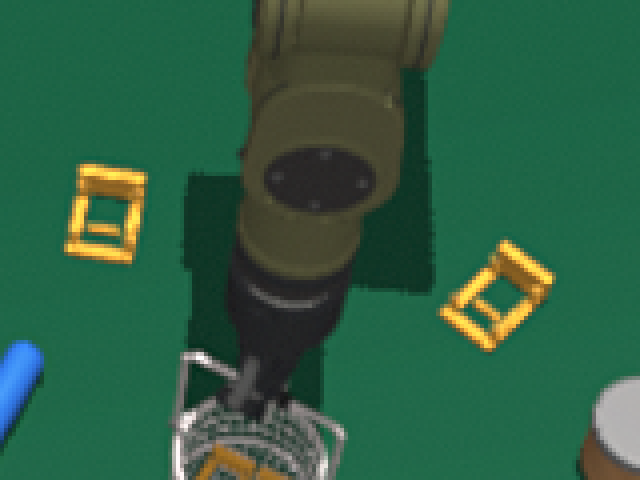

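The sleeve is held in the middle and the wrist reads about 4 N, which matches the basket's weight. Next I'll carry it over to in front of the hook.

```bash
python3 - <<'E'
from h import *
f0=np.load("f0.npy");s=np.array([np.cos(YS),np.sin(YS)])
p=np.array(get_eef_pos());z=.147+.275-.166
move_l([p[0],p[1],z],None,.1)
move_l([.47,.03,z],ori(np.pi/2,0,1),.15)
o=ori(np.pi/2,YS,1)
move_l([*(S-.15*s),z],o,.15);sleep(.3)
F=lambda:(np.mean([get_ft_force() for _ in range(5)],0)-f0).round(2)
print(F(),get_t(),get_width())
move_l([*(S-.06*s),z],o,.08);sleep(.3);print(F(),get_eef_pos(),get_t())
a,_=grab_frame("scene");b,_=grab_frame("top");np.savez("pre_in.npz",a=a,b=b)
cv2.imwrite("pics/prein.png",np.hstack([cv2.resize(c[:,:,::-1],(400,300),interpolation=cv2.INTER_NEAREST) for c in(a[110:230,130:290],b[120:240,250:410])]))
E
```

```text
[-0.83  1.42 -5.1 ] 15.75 0.010504557026215744
[-0.91  0.12 -3.8 ] [ 0.51345048 -0.23266418  0.25611788] 17.325
```

View pics/prein.png

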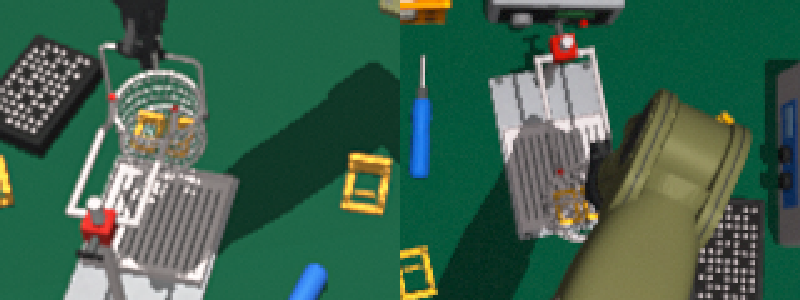

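The tips are symmetric between the bail legs, at crop (111,97) and (175,108). The crossbar clears them and the castings are in the basket. I'll insert and lower by feel.

```bash
cat >>h.py <<'E'
f0=np.load("f0.npy")
def F(n=10):
    r=[]
    for _ in range(n): sleep(.01);r.append(get_ft_force())
    return np.mean(r,0)-f0
E
python3 - <<'E'
from h import *
o=ori(np.pi/2,YS,1);z=get_eef_pos()[2]
move_l([*S,z],o,.06);sleep(.3);w=F(20);print("hang",w.round(2),get_t())
for h in(.262,.25,.244): 
    move_l([*S,h-.019],o,.04);f=F();print(h,(f-w).round(2))
    if np.linalg.norm(f-w)>1.5: raise SystemExit("early contact")
while h>.198:
    h-=.0015;move_l([*S,h-.019],o,.02);f=F()-w
    print(round(h,4),f.round(2))
    if f[2]>1.2 or np.linalg.norm(f)>2: break
print(get_eef_pos(),get_t())
E
```

```text
hang [-0.6   0.45 -3.79] 19.0417
0.262 [ 0.32  0.17 -0.03]
0.25 [ 0.21 -0.08  0.29]
0.244 [ 0.08 -0.18 -0.23]
0.2425 [-0.09  0.52 -0.34]
0.241 [ 0.21  0.22 -0.25]
0.2395 [-0.16  0.57 -0.37]
0.238 [0.27 0.33 0.15]
0.2365 [-0.2  -0.14  0.25]
0.235 [ 0.31 -0.04  0.05]
0.2335 [ 0.2   0.26 -0.21]
0.232 [0.1  0.02 0.16]
0.2305 [ 0.14  0.42 -0.05]
0.229 [ 0.03  0.26 -0.26]
0.2275 [-0.03  0.33 -0.58]
0.226 [0.18 0.31 0.21]
0.2245 [0.12 0.36 0.09]
0.223 [ 0.25  0.25 -0.23]
0.2215 [ 0.04  0.14 -0.16]
0.22 [0.15 0.04 0.08]
0.2185 [0.32 0.16 0.17]
0.217 [-1.69  0.99  8.56]
[ 0.57272014 -0.22080458  0.19906479] 26.5167
```

Contact came at a wire height of about 0.2175, close to the 0.216 estimated from the tips. I'll probe either side with finer steps to find the V's bottom.

```bash
python3 - <<'E'
from h import *
o=ori(np.pi/2,YS,1);s=np.array([np.cos(YS),np.sin(YS)])
w=np.array([-.45,.65,-3.8])
def probe(dx,h0):
    move_l([*(S+dx*s),h0-.019],o,.03);h=h0
    f=F()-w
    while f[2]<1.3 and h>.205 and np.linalg.norm(f)<4:
        h-=.0006;move_l([*(S+dx*s),h-.019],o,.02);f=F(6)-w
    print(dx,"contact",round(h,4),f.round(2),"along",(f[:2]@s).round(2),round(get_t(),1))
    move_l([*(S+dx*s),.2205-.019],o,.03);return h
move_l([*S,.2205-.019],o,.03)
for dx in(-.003,.003,-.006): probe(dx,.2195)
E
```

```text
-0.003 contact 0.2195 [5.02 1.68 0.04] along 5.25 27.1
0.003 contact 0.2183 [-0.55 -0.14  1.47] along -0.57 28.4
-0.006 contact 0.2195 [6.31 2.16 1.62] along 6.61 29.2
```

```bash
python3 - <<'E'
from h import *
o=ori(np.pi/2,YS,1);s=np.array([np.cos(YS),np.sin(YS)])
move_l([*S,.2225-.019],o,.03)
w=F(20);print("free",w.round(2),get_width(),get_eef_pos())
for dx in(.006,.003,.0015,0):
    h=.2205;move_l([*(S+dx*s),h-.019],o,.03);f=F(6)-w
    while f[2]<1.3 and h>.205 and np.linalg.norm(f)<4:
        h-=.0006;move_l([*(S+dx*s),h-.019],o,.02);f=F(6)-w
    print(dx,"contact",round(h,4),f.round(2),"along",(f[:2]@s).round(2),round(get_t(),1))
    move_l([*(S+dx*s),.2225-.019],o,.03)
a,_=grab_frame("scene");b,_=grab_frame("top")
cv2.imwrite("pics/probe.png",np.hstack([cv2.resize(c[:,:,::-1],(400,300),interpolation=cv2.INTER_NEAREST) for c in(a[130:205,140:240],b[140:215,280:380])]))
E
```

```text
free [-0.6   0.66 -4.16] 0.010699676138607995 [ 0.57195815 -0.22070962  0.2031382 ]
0.006 contact 0.2199 [-0.52 -0.02  2.9 ] along -0.52 30.7
0.003 contact 0.2181 [-0.43 -0.05  2.52] along -0.43 32.4
0.0015 contact 0.2181 [-0.46  0.12  2.67] along -0.43 34.2
0 contact 0.2181 [-0.14  0.25  2.07] along -0.08 36.0
```

View pics/probe.png

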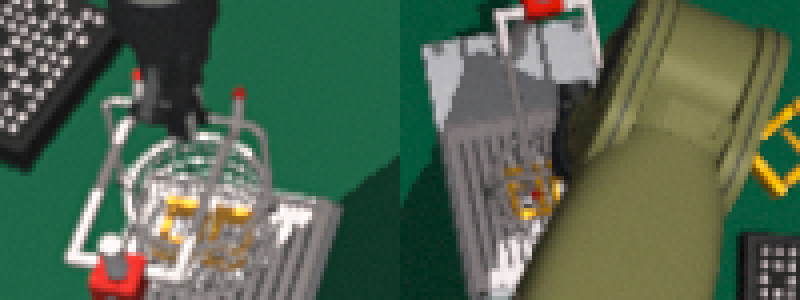

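The contact height is flat at 0.2181 from 0 to +3 mm and rises at +6 mm. At -3 mm the wire meets the tip, so the seat is at about +1 mm. I'll settle the weight there, release, and check.

```bash
python3 - <<'E'
from h import *
o=ori(np.pi/2,YS,1);s=np.array([np.cos(YS),np.sin(YS)]);X=S+.001*s
move_l([*X,.2215-.019],o,.03);w=F(20);h=.2195
while True:
    move_l([*X,h-.019],o,.02);f=F(6)-w;print(round(h,4),f.round(2))
    if f[2]>-w[2]-.3 or h<.2155 or np.linalg.norm(f[:2])>4: break
    h-=.0003
set_gripper(.018,20);sleep(.3);print("loose",get_width(),F().round(2))
set_gripper(.035);sleep(.5);print("open",F().round(2),get_t())
a,_=grab_frame("scene");cv2.imwrite("pics/rel.png",cv2.resize(a[120:210,130:250,::-1],(640,480),interpolation=cv2.INTER_NEAREST))
E
```

```text
0.2195 [ 0.06 -0.04 -0.07]
0.2192 [-0.39 -0.    0.09]
0.2189 [0.11 0.   0.17]
0.2186 [-0.38  0.22  0.07]
0.2183 [-0.5   0.41  1.74]
0.218 [-0.83  0.54  3.52]
0.2177 [-1.52  0.72  6.25]
loose 0.018362010781659107 [-0.73  0.56  0.17]
open [-0.47  0.56  0.51] 40.475
```

View pics/rel.png

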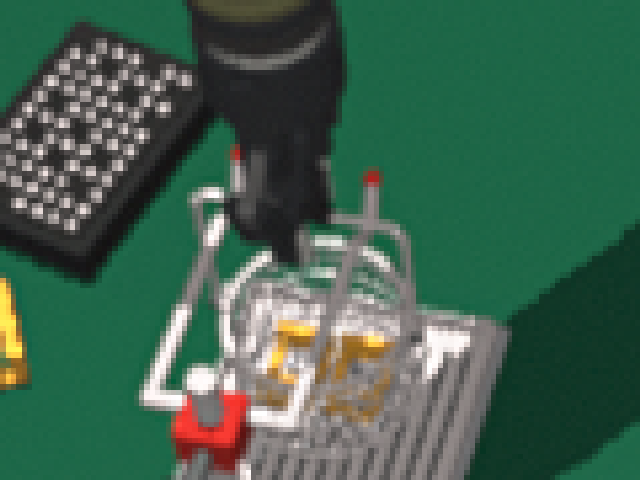

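The hook now carries the weight and the wrist reads about zero. I'll withdraw straight up and look again.

```bash
python3 - <<'E'
from h import *
p=np.array(get_eef_pos())
for dz in(.008,.02,.045,.1,.15): move_l(p+[0,0,dz],None,.05 if dz<.05 else .12);print(dz,F(4).round(2))
reach([.25,-.42,.36],get_tcp_rot());print(get_t())
a,_=grab_frame("scene");sleep(.6);b,_=grab_frame("scene");t,_=grab_frame("top")
print("motion px diff",np.abs(a[110:220,130:260].astype(int)-b[110:220,130:260]).max())
cv2.imwrite("pics/fin.png",np.hstack([cv2.resize(c[:,:,::-1],(400,480),interpolation=cv2.INTER_NEAREST) for c in(b[120:216,140:220],t[120:216,280:360])]))
cv2.imwrite("pics/finall.png",cv2.resize(b[:,:,::-1],(800,600)))
E
```

```text
0.008 [-0.76  0.78  0.63]
0.02 [-0.71  0.86  0.09]
0.045 [-0.93  0.45  0.44]
0.1 [-0.54  0.35 -0.14]
0.15 [-0.5   0.57 -0.08]
44.6333
motion px diff 31
```

View pics/fin.png

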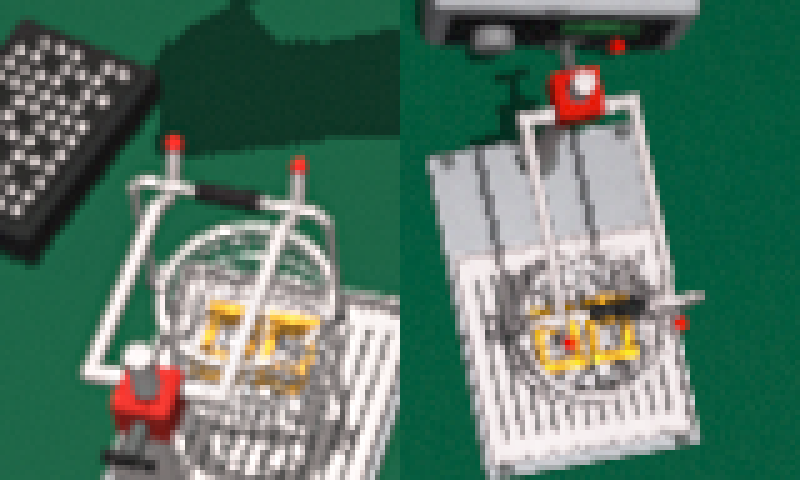

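View pics/finall.png

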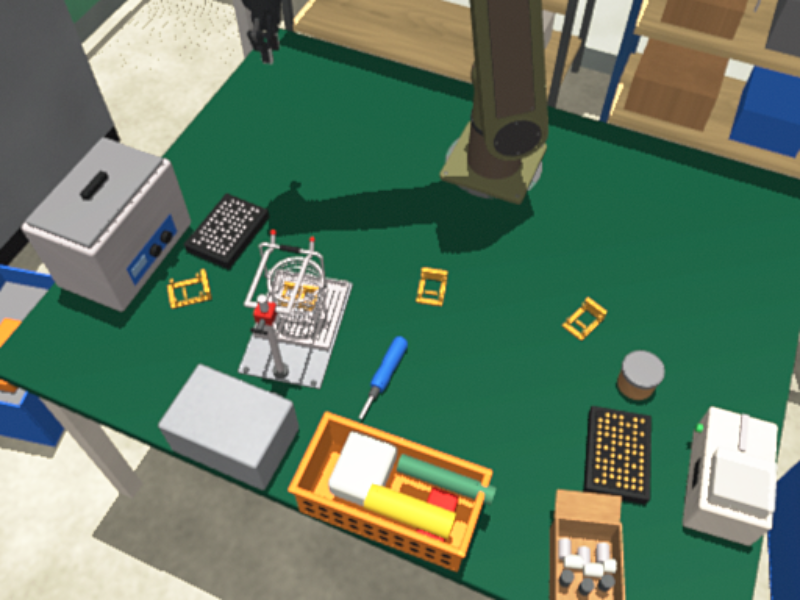

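The wire lies behind both red tips with the sleeve between the prongs, and the castings are in the basket. One numeric check of tilt and stillness before I hand in.

```bash
python3 - <<'E'
from h import *
s=np.array([np.cos(YS),np.sin(YS)])
def px(n,X):
    c=calibration(n);f=192/np.tan(np.radians(c["vfov"])/2);k=c["R"]@X+c["t"];return np.array([c["cx"],c["cy"]])+f*k[:2]/k[2]
C=np.array([*(S+.001*s),.2177-.094])
a={n:[] for n in("scene","top")}
for i in range(3):
    for n in a:a[n].append(grab_frame(n)[0].astype(int))
    if i<2:sleep(.7)
for n,w in(("scene",np.s_[140:220,165:215]),("top",np.s_[160:200,290:345])):
    print(n,"diff",[np.abs(a[n][0][w]-a[n][k][w]).mean().round(2) for k in(1,2)],"bg",np.abs(a[n][0][230:260,100:160]-a[n][2][230:260,100:160]).mean().round(2))
for n,o,k in(("scene",(140,120),0),("top",(280,120),400)):
    t=np.linspace(0,2*np.pi,40)
    pts=np.array([px(n,C+.055*np.array([np.cos(u),np.sin(u),0])) for u in t])
    q=((pts-o+.5)*5)+[k,0];print(n,"rim crop x",q[:,0].min().round(),q[:,0].max().round(),"y",q[:,1].min().round(),q[:,1].max().round(),"grip",((px(n,C+[0,0,.094])-o+.5)*5+[k,0]).round())
print(get_t())
E
```

```text
scene diff [np.float64(0.82), np.float64(0.83)] bg 0.7
top diff [np.float64(1.37), np.float64(1.4)] bg 2.62
scene rim crop x 154.0 333.0 y 218.0 362.0 grip [226. 195.]
top rim crop x 518.0 669.0 y 253.0 403.0 grip [614. 311.]
47.0833
```

```bash
python3 -c "
from cell import *
close_job();print(get_t())"
```

```text
the job is handed in; nothing more can be done
the job is handed in; nothing more can be done
```

The basket is hanging on the drip stand's hook with both castings inside, and I handed the job in at about 47 s of the 72 s allowed.

- **Bail:** I swung it up with the fingers loosely around the sleeve. Wrist force stayed within about 1.3 N, and the rim was still where it had been in the picture afterwards.
- **Finding the hook:** I carried the basket by the sleeve and felt for the hook. It takes a seated wire at about 0.218 m, close to the 0.216 m I estimated from the pictures.
- **Setting down:** I let the hook take the weight (about 4 N) before opening the fingers, then withdrew straight up.
- **Force on the stand:** First contact was harder than intended, with about 8.6 N on the stand. Two side probes then touched the prong tips with 5 to 7 N sideways. All stayed below the 18 N that would shift the clamp.
- **Last checks:** Bare wire lies behind both red tips with the sleeve between the prongs. The rim and grip were within about 6 crop pixels (roughly 4 mm) of where an upright basket should appear. Pictures over 1.4 s showed no movement above camera noise, and the other things on the bench looked undisturbed.
- **Disagreements:** The two cameras differed by 4 to 7 mm on the grip and tip positions, so I averaged them and settled the hook by feel. The fingers read 10.6 mm on the 13 mm sleeve, which I put down to the pads giving.

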